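Hang the dial balance on the stand's keeper hook

TASK

Take the blue dial balance out of its bench cradle and hang it by its top eye on the hook of the telescopic stand: push the eye in past the spring keeper so that the keeper snaps shut behind it, and let the eye down into the dip of the hook, with the dial facing outward, away from the column. The hook's height is not known beforehand, so find it by touch or by sight; be gentle with balance and hook (well under 20 N), do not knock the other things about, and let go.

Things in the scene. Friction and masses are not known exactly. Their poses are not given: they have to be found in the camera images.
- balance: dial spring balance, 0.2 to 0.3 kg: blue box body 24 mm thick (x), 50 mm wide (y), 84 mm high (z); origin at the centre of the body's underside. The dial is on its -x face, the +x face is plain. It can be gripped across its 50 mm width just below the body's top (z = 70 to 80 mm). A small load hook hangs 14 mm below the underside.
- dial (a point): centre of the balance's white dial, 16 mm in front (-x) of the body's middle plane, 46 mm above its underside
- eye (a point): centre of the hole of the steel eye on top of the balance, 97 mm above the underside. The eye lies in the balance's y-z plane, 5 mm thick in x, 30 mm wide; its rectangular hole is 20 mm wide (y), 22 mm high (z = 86 to 108 mm), closed above by a bar up to z = 113 mm.
- cradle: grey plastic bench cradle, fixed; pocket walls 48 x 74 mm on a 66 x 92 mm foot, origin under its centre, axes as those of the balance in it. The balance stands in its pocket with 2 mm play on each side, its underside 26 mm above the bench; the walls reach 50 mm above the bench.
- stand: telescopic stand, fixed: grey base plate 190 x 130 mm (top 14 mm above the bench) and column; origin on the bench under the column's axis, -x is its front, outward, the way the hook points. Its inner rod carries a square aluminium head and the hook, clamped firmly at a height that is NOT reported: the axis of the hook's shank is 150 to 215 mm above the bench.
- head_plumb (a point): point on the column's axis, fixed 115 mm above the bench. The head, 36 x 34 mm, is centred on this axis somewhat higher: its flat top, with nothing above it, is 18 mm above the axis of the hook's shank and rises and falls with it. Stand axes.
- dip_plumb (a point): point on the base plate plumb below the middle of the hook's dip, 100 mm in front of the column's axis. The shank is a level round bar 10 mm thick over the base's middle line, from the head to 145 mm out. In its dip the whole bar bends down 5 mm: bottom 96 to 104 mm out, slopes up to 86 and 114 mm out. The eye goes in level with its hole's middle 0 to 4 mm below the shank's axis.
- keeper (a joint): spring strip 8 mm wide hinged on the hook's tip, 138 mm out. At 0 (shut) it stands up to 32 mm above the shank's axis, too tall to lift the eye over; it folds inward, to the column, up to 1.45 rad. Pushed by the eye's bar it gives at 2 to 3 N, takes up to about 8 N while folding under the bar (to 1.2 to 1.4 rad) and snaps up once the middle of the bar is less than 106 mm out.
- weight_500: brass 500 g weight, 38 mm wide, 58 mm high, a bystander; origin under its centre
- weight_200: brass weight, 29 mm wide, 45 mm high, a bystander; origin under its centre
- weight_100: steel-grey weight, 23 mm wide, 36 mm high, a bystander; origin under its centre
- bottle_red: white bottle with red cap, 55 mm wide, 112 mm high, a bystander; origin under its centre
- timer: white countdown timer, 66 x 66 x 20 mm, a bystander; origin under its centre
- brass_tee: brass tee fitting, 35 x 51 x 18 mm, a bystander; origin under its centre
- pen_a: black pen, 145 mm long, a bystander; origin under its centre
Mind the look-alikes: they are no part of the job. Leave any green or red look-alike of the balance alone.

How it is judged:
On the way, in this order (a step that is already met when the one before it is completed fails the run):
1. the balance is lifted clear of its cradle (z of balance in the frame of cradle above 0.06 m and contact force between balance and the fingers above 1 N), for 0.1 s.
2. the balance, on the hook, folds the spring keeper inward (value of joint keeper above 0.6 rad and contact force between balance and stand above 0.5 N), for 0.02 s.
At the end, for the whole second after the job is handed in: The balance hangs at rest from the hook alone, released, underside over 30 mm above the bench, its eye in the hook's dip (within 9 mm along, 10 mm across), keeper shut (under 0.15 rad), upright within 0.2 rad, dial outward and square to the hook within 0.3 rad (value of joint keeper below 0.15 rad and contact force between balance and stand above 1.2 N and x of eye in the frame of stand between -0.109 and -0.091 m and y of eye in the frame of stand between -0.01 and 0.01 m and height (world z) of balance above 0.03 m and x of stand in the frame of balance above 0.06 m and angle between the x axis of balance and the x axis of stand, either way round below 0.3 rad and angle between balance's own z axis and vertical below 0.2 rad and linear speed of balance below 0.03 m/s); the robot touches nothing.
It fails at once if the balance is pressed against the stand or hook with more than 20 N (contact force between balance and stand above 20 N).
It fails at once if the robot presses on the stand or hook with more than 25 N (contact force between the arm and stand above 25 N).
It fails at once if the fingers press on the stand or hook with more than 25 N (contact force between the fingers and stand above 25 N).
It fails at once if a bystander is moved more than 30 mm (distance of any of weight_500, weight_200, weight_100, bottle_red, timer, brass_tee, pen_a from where it was at the start of the episode above 0.03 m).
It also fails if it takes over 64 s, if anything falls off the work surface, if the arm or the gripper's body presses on something with over 40 N, if the wrist force passes 120 N, or if a joint passes its speed limit or range.

ROBOT

A 6-joint arm with a two-finger parallel gripper is mounted at the origin on a cart in front of the work surface, level with it; the furniture and walls round the work are solid. World frame = base frame: x ahead of the robot, y to its left, z up, the work surface at z = 0. Lengths are in m, angles in rad, forces in N, time in s.
With the tool pointing down it reaches from about 0.25 to 0.725 m from the base axis. Payload 4 kg.
Tool frame: the origin (TCP) lies midway between the tips of the shut fingers; the grasp point (between the pads) lies 19 mm behind it; z points along the fingers, y is the line along which they close (so a half turn about z gives the same grasp; the last joint's range is limited). The gripper opens to 85 mm and grips with 20 to 120 N. Pads are 22 mm wide; open, the fingers measure 114 mm over their backs; the gripper's body (76 mm by 85 mm) begins 54 mm behind the grasp point. The pads swing forward as they close: fully open they stand 13 mm farther back than shut.
Start: joints at [1.249, 0.241, 0.005, 1.335, 0, 1.571], TCP at [0.158, 0.474, 0.231] pointing down, gripper open.
Joint ranges: [-2.72, 2.72], [-1.05, 1.87], [-1.09, 1.28], [-1.99, 2.15], [-1.42, 1.44], [-3.14, 3.14]. Speed limits (rad/s): [2.79, 2.79, 3.14, 3.14, 3.14, 3.14].

INTERFACE

Orientations are given as a unit quaternion [x, y, z, w].
In Python, from workcell import get_obs, camera, job_done, silhouettes gives the robot as it stands. The module is installed in compiled form; this text tells all that it offers.
- The arm moves only by the tool drive_tool, never from a script. Its argument "increments" is a list of rows, each a list of 3 entries, a list of its own where there are three numbers: the shift along the world's x, y, z in mm, then the turn, a rotation vector about the world's x, y, z in degrees, then the opening, from 0 (shut) to 1 (fully open). A call has 1 to 8 rows; each row shifts and turns the commanded pose from where the row before left it; what a row does not reach is not made up. A row lasts 1/12 s, in which the tool goes at most 41.7 mm and 7.16 degrees, less where a joint would pass 70% of its speed; a pose out of reach is approached as far as the arm can. A call is refused whole if a number of a shift passes 41.7 or a number of a turn 7.16, either way. A call with a gripper value outside its range is refused whole. The fingers move at their own pace and stop on an object; the grip force is fixed at half the most. Time passes only in rows, so rows that do not move let the fingers close. It gives the time, the measured TCP pose, the force, the opening and the grip force at its end, in the units of the state.
- get_obs(): the state, without advancing time (a new reading comes with each control period).
- camera(name): name is "scene" or "top" or "wrist"; returns a dict with "image" (384x512x3 uint8, red, green, blue), "K" (3x3 intrinsics, pixels), "k1" (the pictures are not rectified: a ray, as slopes to the right and down, at radius r is drawn at 1 + k1 r^2 times it, then the intrinsics apply), "view" (4x4, takes a point from world to camera coordinates). Camera axes: x right, y down, z forward; pixel columns grow to the right and rows downward; lengths in m; the calibration is good to about 2 mm. A picture is of the moment at which its call begins. There is no depth.
- job_done(): hands the job in; it is judged then, once.
Trained networks look in a picture, given as the dict that the camera call returned (one of the last four; its "shot" number tells which), for a name from the list of things; names that differ only in an ending like _2 or _b are one class to them, and where a whole thing is asked for, a point or a joint stands for the part that bears it (a point fixed in the world has none). Each returns a list of dicts, best first, with "conf" (0 to 1); they miss things now and then, are a little off and sometimes report something else, mostly with a low value. They report only what shows in the picture. A call takes as long as a camera call. They do not tell look-alikes from the thing itself.
- silhouettes(query, picture): "region" (384x512 bool, what is visible of it) and "bbox" ([left, top, right, bottom] in pixels, round what is visible of it).
The state is a dict: "clock": time; "joint_pos": joint angles; "joint_vel": joint speeds; "tau": joint torques, N m; "eef_pos": TCP position; "tool_rot": TCP orientation; "ft_force": force on the tool from outside, world axes, zero at the start; "ft_torque": the same for the moment, N m; "grip_width": finger opening in m; "grasp_force": force on a finger pad.
Only numpy, scipy, OpenCV 4.12 (cv2) and the standard library are available. Lean on these libraries where they do the work, as an engineer would, in place of code of your own. Each camera call takes 0.05 s, during which the arm holds its last target. There are 200 camera calls.

## Working session

There is one attempt and no reset: what is moved stays moved. The work goes in short steps, Python scripts to look and compute and a tool call to move; the robot and the scene stay as the last step left them, time stands still between calls to the robot, and variables do not carry over. Pictures are saved under pics/ and viewed, at most 10 in all, crops included, and the job is handed in when it is done.

Besides the shell and the picture viewer there is one more tool, called as name([rows], argument=value, ...), one row to a line, values as JSON. drive_tool: Moves the arm, as the interface text tells. Its arguments: {"type":"object","properties":{"increments":{"type":"array"}},"required":["increments"]}

```bash
mkdir -p pics; cat > h.py <<'E'
import numpy as np, cv2
from workcell import get_obs, camera, job_done, silhouettes
def proj(c,P):
    P=np.atleast_2d(P); q=(c["view"][:3,:3]@P.T+c["view"][:3,3:]).T
    s=q[:,:2]/q[:,2:]; s=s*(1+c["k1"]*(s**2).sum(1,keepdims=True))
    return s@np.array(c["K"])[:2,:2].T+np.array(c["K"])[:2,2]
def ray(c,uv):
    K=np.array(c["K"]); d=(np.array(uv,float)-K[:2,2])/[K[0,0],K[1,1]]; s=d.copy()
    for _ in range(20): s=d/(1+c["k1"]*(s@s))
    R=c["view"][:3,:3]; o=-R.T@c["view"][:3,3]; v=R.T@np.r_[s,1]
    return o,v/np.linalg.norm(v)
def onz(c,uv,z):
    o,v=ray(c,uv); return o+v*(z-o[2])/v[2]
def tri(*cu):
    A=np.zeros((3,3));b=np.zeros(3)
    for c,uv in cu:
        o,v=ray(c,uv);M=np.eye(3)-np.outer(v,v);A+=M;b+=M@o
    return np.linalg.solve(A,b)
def save(c,name,box=None,f=1):
    im=c["image"][:,:,::-1]
    if box: im=im[box[1]:box[3],box[0]:box[2]]
    cv2.imwrite("pics/"+name,cv2.resize(im,None,fx=f,fy=f,interpolation=cv2.INTER_CUBIC))
E
python3 - <<'E'
from h import *
cs={n:camera(n) for n in("scene","top")}
im=np.vstack([cs[n]["image"] for n in cs])[:,:,::-1]
cv2.imwrite("pics/a.png",cv2.resize(np.hstack([cs[n]["image"] for n in cs])[:,:,::-1],(800,300),interpolation=cv2.INTER_AREA))
save(cs["scene"],"s.png",None,1.5); save(cs["top"],"t.png",None,1.5)
for n,c in cs.items():
    print(n,np.round(c["view"],3).tolist(),np.array(c["K"]).tolist(),c["k1"])
    for q in("balance","cradle","stand","keeper","dial","eye","weight_500","bottle_red","timer","pen_a","brass_tee","weight_200","weight_100"):
        print(q,[(round(d["conf"],2),[int(x) for x in d["bbox"]]) for d in silhouettes(q,c)[:4]])
print(get_obs())
E
```

```text
scene [[0.713, -0.701, 0.01, -0.42], [-0.528, -0.547, -0.65, 0.335], [0.46, 0.458, -0.76, 0.912], [0.0, 0.0, 0.0, 1.0]] [[355.6167221057618, 0.0, 256.33985269662685], [0.0, 355.6167221057618, 191.57390552827331], [0.0, 0.0, 1.0]] -0.09647361954560056
balance [(0.77, [153, 134, 172, 160]), (0.61, [210, 168, 217, 196]), (0.55, [172, 144, 183, 167])]
cradle [(0.75, [170, 156, 189, 184]), (0.69, [349, 276, 372, 309]), (0.17, [171, 143, 185, 170])]
stand [(0.89, [233, 155, 296, 233])]
keeper [(0.65, [237, 154, 300, 237])]
dial [(0.79, [170, 145, 187, 169]), (0.77, [154, 131, 169, 155]), (0.66, [208, 170, 219, 194]), (0.61, [235, 152, 292, 237])]
eye [(0.71, [155, 133, 171, 158]), (0.62, [206, 168, 220, 201]), (0.47, [173, 145, 188, 170])]
weight_500 [(0.67, [330, 278, 342, 293]), (0.55, [327, 260, 345, 273]), (0.4, [318, 273, 326, 281])]
bottle_red []
timer [(0.56, [341, 310, 373, 341])]
pen_a []
brass_tee [(0.75, [300, 295, 319, 311])]
weight_200 [(0.67, [330, 278, 342, 293]), (0.55, [327, 260, 345, 273]), (0.4, [318, 273, 326, 281])]
weight_100 [(0.67, [330, 278, 342, 293]), (0.55, [327
[... 999 characters left out ...]
, 'joint_pos': array([1.24900198e+00, 2.40580645e-01, 4.99094293e-03, 1.33518388e+00,
       1.81809688e-05, 1.57082688e+00]), 'joint_vel': array([-7.34396349e-05,  2.48318663e-04, -1.03979139e-03, -8.31266283e-04,
       -1.94879798e-04, -4.62910379e-04]), 'tau': array([ 4.12576128e-04, -3.72220480e+01,  2.52683222e+01,  1.50573807e-03,
        8.76184322e-05, -1.07766287e-06]), 'eef_pos': array([0.15812998, 0.47433814, 0.23131268]), 'tool_rot': array([ 1.60218933e-01,  9.87081503e-01,  1.26812916e-05, -7.15143460e-06]), 'ft_force': array([0.45529958, 0.26316067, 0.62171769]), 'ft_torque': array([-0.02995433,  0.04081952,  0.01347344]), 'grasp_force': 0.0, 'grip_width': 0.08542120329554985}
```

View pics/s.png

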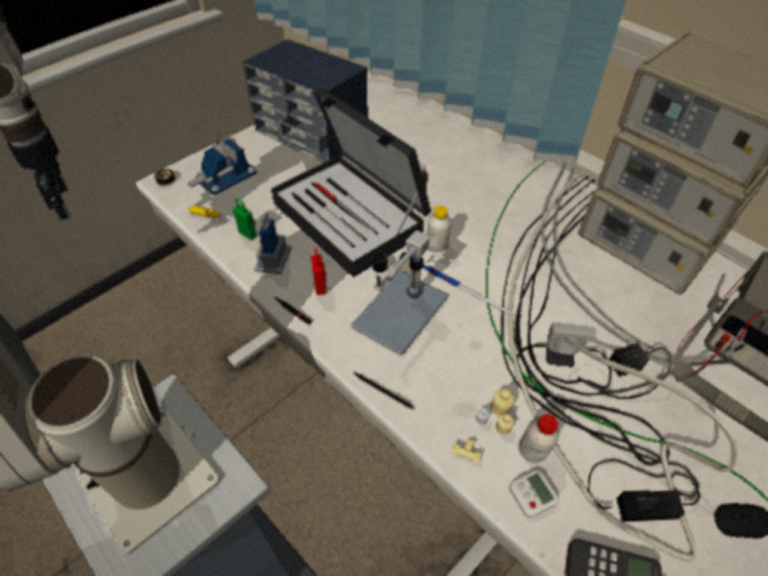

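View pics/t.png

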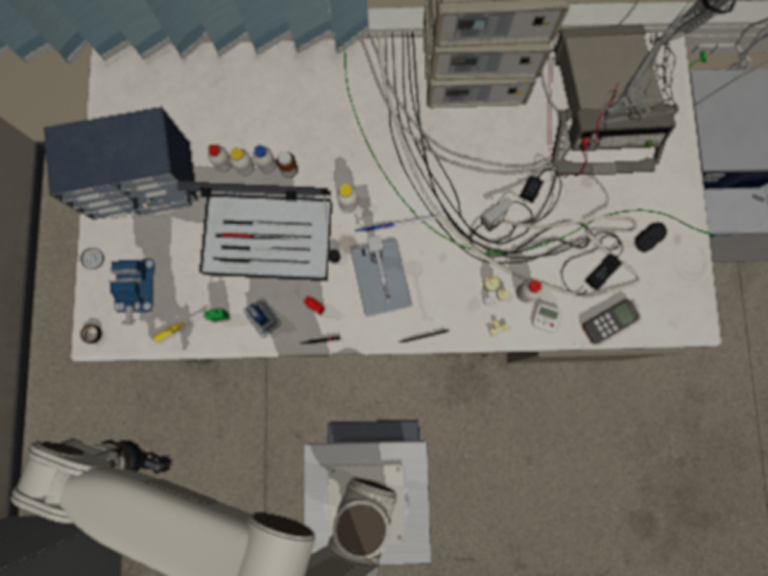

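The blue balance stands in the grey cradle at scene px (179,160) and top px (174,211). The green (163,145 scene) and red (212,182 scene) ones are look-alikes lying or standing free, so blue in the cradle fits. The stand's base is at top px (254,184), with its hook pointing toward the robot.

```bash
python3 - <<'E'
from h import *
s=camera("scene");t=camera("top")
print("bal tri",tri((s,(179,152)),(t,(173,208))))
print("bal top z.1",onz(t,(172,206),.1), "foot",onz(t,(175,213),0.0))
for n,uv in dict(bl=(242,209),br=(274,203),tl=(235,166),tr=(264,159)).items(): print(n,onz(t,uv,.014))
for n,z in(("tip",.18),): print(onz(t,(258,197),z),onz(t,(250,161),z))
im=[cv2.resize(c["image"][b[1]:b[3],b[0]:b[2]],(400,600),interpolation=cv2.INTER_CUBIC) for c,b in((s,(150,120,230,240)),(t,(150,130,280,325)))]
a=cv2.resize(s["image"][125:245,150:310],(800,600),interpolation=cv2.INTER_CUBIC)
cv2.imwrite("pics/crop1.png",a[:,:,::-1])
w=camera("wrist");print(np.round(w["view"],3).tolist(),np.array(w["K"]).tolist(),w["k1"])
E
```

```text
bal tri [0.4828484  0.25690847 0.10924157]
bal top z.1 [0.49300674 0.26216015 0.1       ] foot [0.47799715 0.27084896 0.        ]
bl [ 0.48616112 -0.00088159  0.014     ]
br [ 0.50737075 -0.12974952  0.014     ]
tl [0.66349415 0.02468867 0.014     ]
tr [ 0.6899522  -0.09438266  0.014     ]
[ 0.50742176 -0.06581856  0.18      ] [ 0.64177505 -0.03963328  0.18      ]
[[0.316, 0.949, 0.001, -0.501], [0.907, -0.302, 0.292, -0.037], [0.278, -0.092, -0.956, 0.379], [0.0, 0.0, 0.0, 1.0]] [[334.85786094751097, 0.0, 256.9896039620067], [0.0, 334.85786094751097, 192.38334313897556], [0.0, 0.0, 1.0]] -0.05618638356576098
```

View pics/crop1.png

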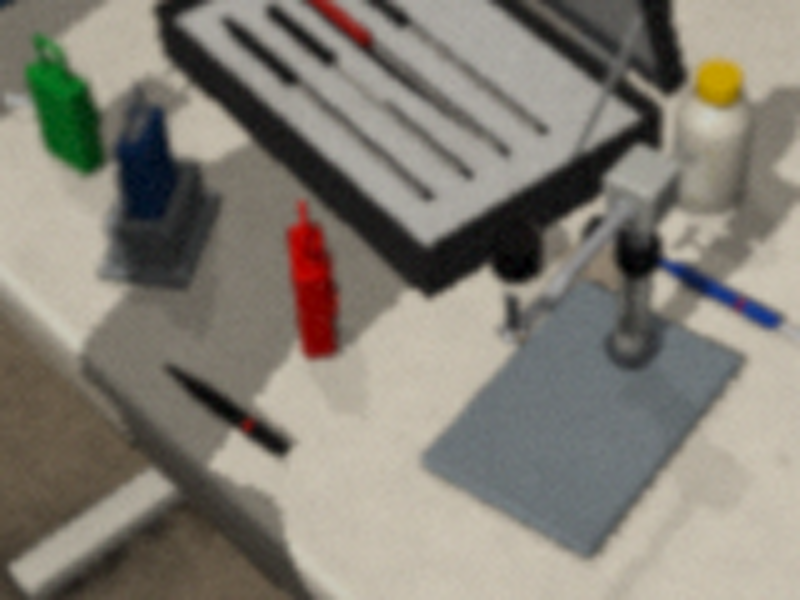

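drive_tool([
  [[10,-8,30],[0,0,0],1],
  [[27,-21,20],[0,0,0],1],
  [[30,-23,15],[0,0,0],1],
  [[30,-23,5],[0,0,0],1],
  [[30,-23,0],[0,0,0],1],
  [[30,-23,0],[0,0,0],1],
  [[30,-23,0],[0,0,0],1],
  [[30,-23,0],[0,0,0],1],
])

```text
clock: 2.22
eef_pos: [0.3763, 0.306, 0.3016]
tool_rot: [0.16, 0.987, 0.0, 0.0]
ft_force: [0.0, 0.5, -0.5]
grip_width: 0.0853
grasp_force: 0.0
```

drive_tool([
  [[20,-20,0],[0,0,-5],1],
  [[10,-10,0],[0,0,-5],1],
  [[0,0,0],[0,0,0],1],
  [[0,0,0],[0,0,0],1],
])

```text
clock: 2.55
eef_pos: [0.4055, 0.2768, 0.3012]
tool_rot: [0.246, 0.969, 0.0, -0.0]
ft_force: [-0.8, 0.4, 0.6]
grip_width: 0.0853
grasp_force: 0.0
```

```bash
python3 - <<'E'
from h import *
w=camera("wrist");save(w,"w1.png",None,1.5)
np.savez("w1.npz",**{k:w[k] for k in("image","K","k1","view")})
for q in("balance","cradle","eye","dial"):
    print(q,[(round(d["conf"],2),[int(x) for x in d["bbox"]]) for d in silhouettes(q,w)[:4]])
print(np.round(w["view"],3).tolist())
E
```

```text
balance [(0.97, [334, 147, 396, 198]), (0.63, [169, 247, 219, 305]), (0.57, [258, 196, 309, 251]), (0.47, [0, 272, 43, 311])]
cradle [(0.78, [239, 168, 319, 222]), (0.37, [0, 270, 41, 310])]
eye [(0.85, [260, 197, 310, 249]), (0.72, [170, 249, 216, 304]), (0.64, [336, 146, 395, 199])]
dial [(0.88, [336, 150, 396, 196]), (0.87, [170, 251, 217, 309]), (0.84, [259, 195, 306, 248])]
[[0.476, 0.879, 0.0, -0.437], [0.841, -0.456, 0.292, -0.272], [0.257, -0.139, -0.956, 0.381], [0.0, 0.0, 0.0, 1.0]]
```

View pics/w1.png

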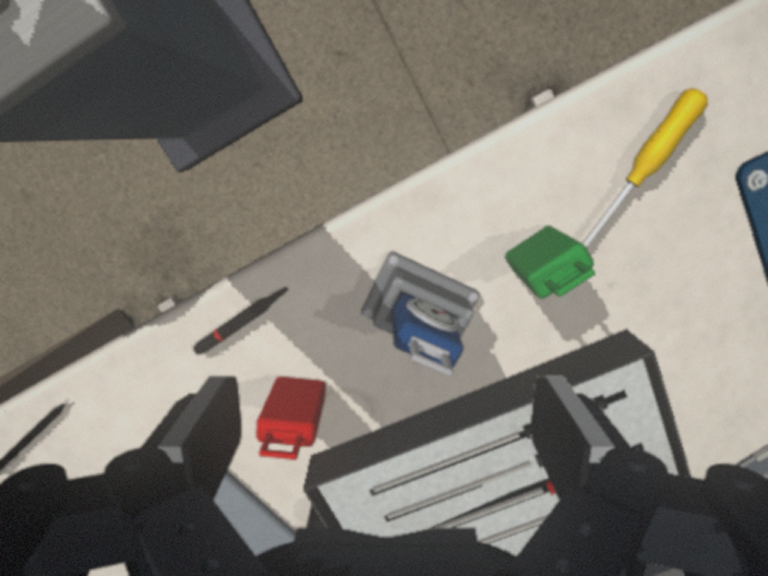

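The blue balance is at w1 px (428,330)/1.5, in its cradle, with the dial facing the robot side. Red (290,415) and green (548,262) are the look-alikes. Next comes a closer second view, squared up.

drive_tool([
  [[12,5,-5],[0,0,-7],1],
  [[12,5,-5],[0,0,-7],1],
  [[12,5,-5],[0,0,-7],1],
  [[12,5,-5],[0,0,-5.6],1],
  [[0,0,0],[0,0,0],1],
  [[0,0,0],[0,0,0],1],
])

```text
clock: 3.3
eef_pos: [0.4525, 0.2979, 0.2807]
tool_rot: [0.46, 0.888, -0.001, -0.0]
ft_force: [-0.4, -0.3, 0.7]
grip_width: 0.0855
grasp_force: 0.0
```

```bash
python3 - <<'E'
from h import *
w=camera("wrist");save(w,"w2.png",[150,60,410,255],3)
np.savez("w2.npz",**{k:w[k] for k in("image","K","k1","view")})
for q in("balance","cradle","eye","dial"):
    print(q,[(round(d["conf"],2),[int(x) for x in d["bbox"]]) for d in silhouettes(q,w)[:3]])
print(get_obs()["eef_pos"],get_obs()["tool_rot"])
E
```

```text
balance [(0.94, [239, 185, 290, 225]), (0.86, [302, 88, 358, 143]), (0.2, [146, 327, 221, 366])]
cradle [(0.87, [228, 157, 301, 217])]
eye [(0.71, [244, 182, 291, 222]), (0.64, [301, 91, 354, 141]), (0.56, [191, 264, 239, 326])]
dial [(0.8, [304, 92, 353, 140]), (0.79, [193, 261, 240, 328])]
[0.45263669 0.29739557 0.28199509] [4.61421553e-01 8.87180913e-01 3.74668380e-04 1.92410122e-04]
```

View pics/w2.png

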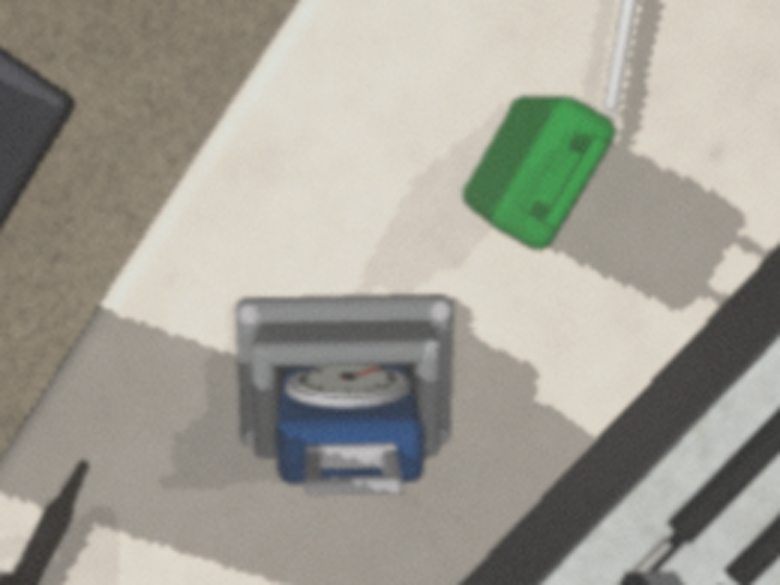

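The dial faces the camera side, and the blue body is square with the image at w2 crop (350,440). The tool's yaw already matches the cradle.

```bash
python3 - <<'E'
from h import *
a=dict(np.load("w1.npz"));b=dict(np.load("w2.npz"))
def c2(u,v):return (150+u/3,60+v/3)
def c1(u,v):return (u/1.5,v/1.5)
print("eyebar",tri((a,c1(430,363)),(b,c2(354,488))))
print("rear mid eye bar z.139",onz(b,c2(354,488),.139),onz(a,c1(430,363),.139))
L=tri((a,c1(390,255)),(b,c2(240,298)));R=tri((a,c1(479,295)),(b,c2(453,298)));print("foot",L,R)
L=onz(b,c2(240,298),.006);R=onz(b,c2(453,298),.006);print(L,R,R-L,np.degrees(np.arctan2(*(R-L)[1::-1])))
L=onz(b,c2(281,480),.108);R=onz(b,c2(421,478),.108);print("rear top",L,R,(L+R)/2,np.linalg.norm(R-L),np.degrees(np.arctan2(*(R-L)[1::-1])))
q=get_obs();from scipy.spatial.transform import Rotation as Ro
M=Ro.from_quat(q["tool_rot"]).as_matrix();print(M,q["eef_pos"])
yb=M[:,1];xb=-M[:,0]
# project model for guess
for ctr in [(.4815,.257)]:
  P=lambda x,y,z:np.r_[ctr,0]+xb*x+yb*y+[0,0,z]
  print("model",[(np.round((proj(b,P(*p))[0]-[150,60])*3).tolist()) for p in((12,25,110),(12,-25,110),(2.5,15,139),(2.5,-15,139),(-33,46,6),(-33,-46,6),(-24,37,50),(-24,-37,50)) for p in[np.array(p)/1000]])
E
```

```text
eyebar [0.48523688 0.26867977 0.12976099]
rear mid eye bar z.139 [0.48330225 0.27099797 0.139     ] [0.48040517 0.27050694 0.139     ]
foot [0.42966803 0.26997111 0.00627356] [0.50258264 0.32278249 0.00528028]
[0.42860375 0.27157126 0.006     ] [0.50201136 0.32338822 0.006     ] [0.07340761 0.05181696 0.        ] 35.21750117118599
rear top [0.46967404 0.24947727 0.108     ] [0.50774815 0.27721844 0.108     ] [0.4887111  0.26334786 0.108     ] 0.04710849924682492 36.077441822725824
[[-5.74180227e-01  8.18728646e-01  6.87165308e-04]
 [ 8.18728934e-01  5.74180020e-01  4.87232916e-04]
 [ 4.35495578e-06  8.42361626e-04 -9.99999645e-01]] [0.45263669 0.29739557 0.28199509]
model [[396.0, 517.0], [249.0, 517.0], [371.0, 527.0], [274.0, 527.0], [431.0, 320.0], [214.0, 320.0], [419.0, 368.0], [227.0, 367.0]]
```

drive_tool([
  [[10,-9,-20],[0,0,0],1],
  [[10.5,-9,-30],[0,0,0],1],
  [[10,-8,-30],[0,0,0],1],
  [[0,0,-30],[0,0,0],1],
  [[0,0,-25],[0,0,0],1],
  [[0,0,-25],[0,0,0],1],
  [[0,0,-20],[0,0,0],1],
  [[0,0,-10],[0,0,0],1],
])

```text
clock: 4.22
eef_pos: [0.4818, 0.2703, 0.0889]
tool_rot: [0.462, 0.887, -0.002, -0.001]
ft_force: [-1.3, -0.0, -0.5]
grip_width: 0.0857
grasp_force: 0.0
```

drive_tool([
  [[0,0,-9],[0,0,0],1],
  [[0,0,0],[0,0,0],1],
  [[0,0,0],[0,0,0],0.5],
  [[0,0,0],[0,0,0],0.4],
  [[0,0,0],[0,0,0],0.3],
  [[0,0,0],[0,0,0],0.3],
  [[0,0,0],[0,0,0],0.3],
  [[0,0,0],[0,0,0],0.3],
])

```text
clock: 4.88
eef_pos: [0.4845, 0.2719, 0.084]
tool_rot: [0.462, 0.887, 0.001, 0.001]
ft_force: [-1.7, -0.7, 5.8]
grip_width: 0.0487
grasp_force: 62.9
```

drive_tool([
  [[0,0,5],[0,0,0],0.3],
  [[0,0,12],[0,0,0],0.3],
  [[0,0,20],[0,0,0],0.3],
  [[0,0,30],[0,0,0],0.3],
  [[0,0,35],[0,0,0],0.3],
  [[0,0,35],[0,0,0],0.3],
  [[0,0,35],[0,0,0],0.3],
  [[0,0,30],[0,0,0],0.3],
])

```text
clock: 5.55
eef_pos: [0.4835, 0.2712, 0.2867]
tool_rot: [0.462, 0.887, 0.0, 0.0]
ft_force: [1.6, 0.3, -2.6]
grip_width: 0.0492
grasp_force: 63.5
```

drive_tool([
  [[2,-22,20],[0,0,7],0.3],
  [[2,-26,20],[0,0,7],0.3],
  [[2,-28,15],[0,0,7],0.3],
  [[2,-28,0],[0,0,7],0.3],
  [[2,-28,0],[0,0,7],0.3],
  [[2,-28,0],[0,0,7],0.3],
  [[2,-28,0],[0,0,7],0.3],
  [[2,-22,0],[0,0,7],0.3],
])

```text
clock: 6.22
eef_pos: [0.4991, 0.0593, 0.3392]
tool_rot: [-0.011, 1.0, -0.0, -0.0]
ft_force: [-0.2, -0.2, -2.0]
grip_width: 0.0488
grasp_force: 63.5
```

drive_tool([
  [[0,-10,0],[0,0,7],0.3],
  [[0,0,0],[0,0,0],0.3],
  [[0,0,0],[0,0,0],0.3],
  [[0,0,0],[0,0,0],0.3],
])

```text
clock: 6.55
eef_pos: [0.4995, 0.0519, 0.3392]
tool_rot: [-0.068, 0.998, 0.0, -0.0]
ft_force: [0.0, -0.6, -1.7]
grip_width: 0.0485
grasp_force: 63.5
```

```bash
python3 - <<'E'
from h import *
w=camera("wrist");save(w,"w3.png",None,1.5)
np.savez("w3.npz",**{k:w[k] for k in("image","K","k1","view")})
for q in("balance","stand"):
    print(q,[(round(d["conf"],2),[int(x) for x in d["bbox"]]) for d in silhouettes(q,w)[:3]])
print(get_obs()["eef_pos"],get_obs()["tool_rot"])
E
```

```text
balance [(0.87, [290, 141, 335, 186]), (0.83, [196, 199, 314, 344]), (0.72, [457, 160, 512, 190])]
stand [(0.75, [115, 128, 225, 294]), (0.72, [197, 201, 316, 343])]
[0.49954958 0.05231452 0.33919965] [-6.95903256e-02  9.97575640e-01  9.06337997e-05 -1.41968002e-04]
```

View pics/w3.png

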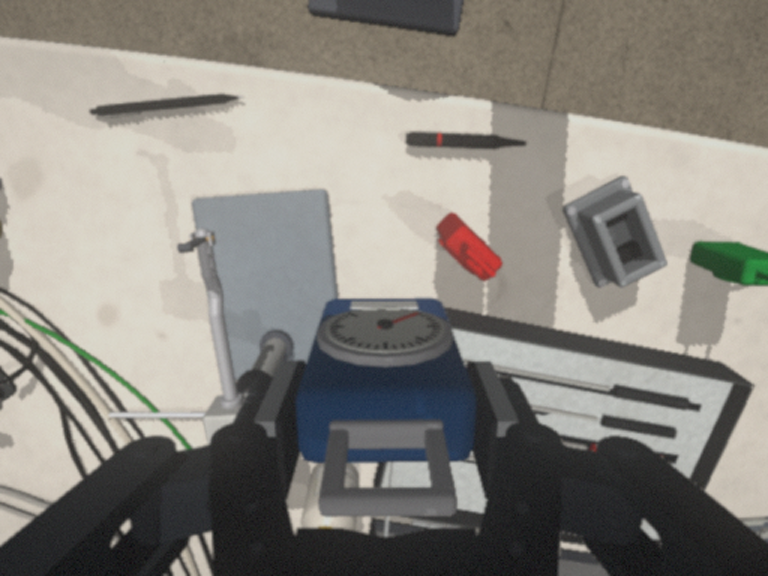

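The balance is held, with its dial toward the camera (px 385,325). The hook runs from the keeper tip at (205,240) to the head at (225,410), with the dip near (212,285).

drive_tool([
  [[0,-25,0],[0,0,0],0.3],
  [[0,-35,0],[0,0,0],0.3],
  [[0,-35,0],[0,0,0],0.3],
  [[0,-35,0],[0,0,0],0.3],
  [[0,-35,0],[0,0,0],0.3],
  [[0,-25,0],[0,0,0],0.3],
  [[0,0,0],[0,0,0],0.3],
  [[0,0,0],[0,0,0],0.3],
])

```text
clock: 7.37
eef_pos: [0.4997, -0.1392, 0.339]
tool_rot: [-0.068, 0.998, 0.0, -0.0]
ft_force: [0.6, 0.5, -2.0]
grip_width: 0.0489
grasp_force: 63.5
```

```bash
python3 - <<'E'
from h import *
w=camera("wrist")
np.savez("w4.npz",**{k:w[k] for k in("image","K","k1","view")})
a=dict(np.load("w3.npz"))
A=cv2.resize(a["image"][130:295,110:235],None,fx=3.2,fy=3.2,interpolation=cv2.INTER_CUBIC)
d=silhouettes("stand",w);print([(round(x["conf"],2),[int(v) for v in x["bbox"]]) for x in d])
B=cv2.resize(w["image"][130:295,310:435],None,fx=3.2,fy=3.2,interpolation=cv2.INTER_CUBIC)
cv2.imwrite("pics/w34.png",np.hstack([A,B])[:,:,::-1]);print(np.hstack([A,B]).shape)
print(get_obs()["eef_pos"],get_obs()["tool_rot"])
E
```

```text
[(0.89, [260, 145, 351, 324]), (0.36, [495, 149, 512, 205])]
(528, 800, 3)
[ 0.49973754 -0.13769766  0.33918859] [-6.97517384e-02  9.97564319e-01  3.22796126e-04 -1.39950259e-04]
```

View pics/w34.png

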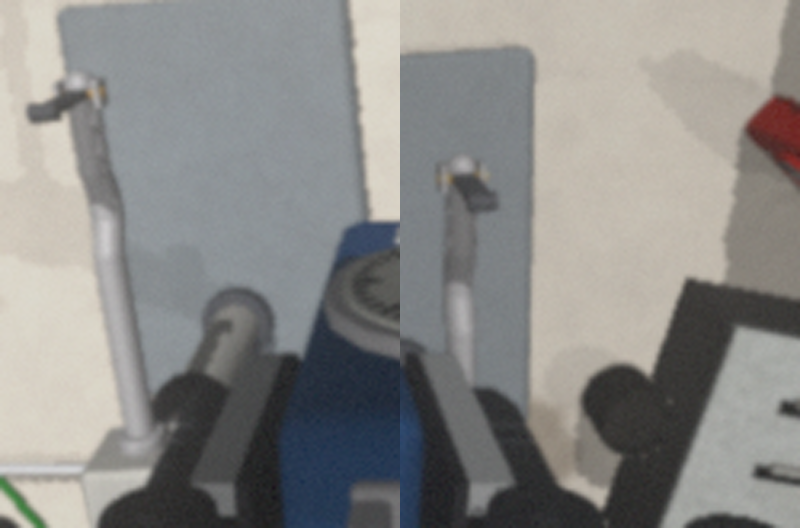

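Both crops show the hook. The tip is at A(76,78) and B(62,163), the keeper top at A(38,112) and B(83,200), and the end of the inner straight part at A(105,212) and B(57,284).

```bash
python3 - <<'E'
from h import *
from scipy.optimize import least_squares
a=dict(np.load("w3.npz"));b=dict(np.load("w4.npz"))
A=lambda u,v:(110+u/3.2,130+v/3.2)
B=lambda u,v:(310+u/3.2,130+v/3.2)
T=tri((a,A(76,78)),(b,B(62,163)));K=tri((a,A(36,112)),(b,B(85,200)));S=tri((a,A(104,212)),(b,B(57,284)))
print("tip",T,"keeper top",K,"inner",S)
d=S-T;print(np.degrees(np.arctan2(d[1],d[0])),np.linalg.norm(d))
# base edges on z=.014
p=[onz(a,A(60,12),.014),onz(a,A(346,2),.014),onz(a,A(370,215),.014)];print("base",p,np.degrees(np.arctan2(*(p[2]-p[1])[1::-1])),np.degrees(np.arctan2(*(p[1]-p[0])[1::-1]))-90)
p=[onz(b,B(133,48),.014),onz(b,B(130,410),.014)];print(p,np.degrees(np.arctan2(*(p[1]-p[0])[1::-1])))
# hook axis from shank: mid-line points A side as lines: (104,212)->(142,425)
# fit stand: x0,y0,yaw,h with tip(145 top?),inner(86) axis
obs=[(a,A(107,225),-.082,0),(a,A(141,430),-.020,0),(b,B(58,290),-.084,0)]
def model(q):
    x0,y0,th,h=q;c,s=np.cos(th),np.sin(th);r=[]
    W=lambda x,y,z:np.r_[x0+c*x-s*y,y0+s*x+c*y,z]
    for cc,uv,x,z in [(a,A(104,212),-.086,h+.004),(b,B(57,284),-.086,h+.004),(a,A(141,432),-.018,h+.003),(a,A(76,78),-.1435,h+.002),(b,B(62,163),-.1435,h+.002),(a,A(36,112),-.138,h+.032),(b,B(85,200),-.138,h+.032)]:
        r+=list(proj(cc,W(x,0,z))[0]-uv)
    return np.array(r)
f=least_squares(model,[.645,-.04,.17,.19],loss="soft_l1");print(f.x,np.degrees(f.x[2]),np.round(f.fun,1))
# balance in grip: eye bar / body check in w3 (px/1.5)
from scipy.spatial.transform import Rotation as Ro
o=get_obs();M=Ro.from_quat(o["tool_rot"]).as_matrix();t=np.array([.49955,.0523,.3392])
print("tool yaw",np.degrees(np.arctan2(M[1,1],M[0,1]))-90)
uv=np.array([(323,515),(455,513),(302,460),(475,460),(385,323),(327,303),(443,302)])/1.5
mp=np.array([(-2.5,-15,113),(-2.5,15,113),(-12,-25,84),(-12,25,84),(-16,0,46)])/1000
R0=np.c_[-M[:,0],M[:,1],-M[:,2]]
print("pred",[np.round(proj(a,t+R0@(m-[0,0,.058]))[0]*1.5).tolist() for m in mp])
def g(q):return np.concatenate([proj(a,t+R0@(Ro.from_euler("y",q[2]).apply(m-[0,0,.07])+[q[0],q[3],.012+q[1]]))[0]-u for m,u in zip(mp[[0,1,4]],uv[[0,1,4]])])
f=least_squares(g,[0,0,0,0]);print(f.x,np.round(f.fun,1))
E
```

```text
tip [ 0.49892348 -0.06640904  0.16562715] keeper top [ 0.50172967 -0.06610909  0.19729335] inner [ 0.54140173 -0.05821145  0.15930122]
10.922851043983332 0.04372207519668093
base [array([ 0.50569676, -0.1267834 ,  0.014     ]), array([ 0.48491481, -0.00293311,  0.014     ]), array([0.57977422, 0.01805272, 0.014     ])] 12.474672205044909 9.52543166847886
[array([ 0.47919966, -0.00614511,  0.014     ]), array([0.65295404, 0.03127709, 0.014     ])] 12.154368967939684
[ 0.63758652 -0.03848686  0.20212292  0.16114684] 11.580790136697761 [ 0.2 12.5  1.1 13.8 -0.4  3.   0.  -2.2 -1.  -2.9  1.7 -0.7 -1.3 -0.3]
tool yaw 7.999452094391415
pred [[311.0, 498.0], [453.0, 498.0], [286.0, 392.0], [479.0, 391.0], [383.0, 324.0]]
[ 0.0036337  -0.00546369  0.12377002  0.00139205] [-0.5 -0.6 -0.5  0.6  1.4 -0. ]
```

drive_tool([
  [[20,15,0],[0,0,3],0.3],
  [[30,21,0],[0,0,0],0.3],
  [[30,21,0],[0,0,0],0.3],
  [[30,21,0],[0,0,0],0.3],
  [[20,14,-20],[0,0,0],0.3],
  [[9,7,-30],[0,0,0],0.3],
  [[0,0,-22],[0,0,0],0.3],
  [[0,0,0],[0,0,0],0.3],
])

```text
clock: 8.13
eef_pos: [0.6361, -0.0363, 0.2602]
tool_rot: [-0.098, 0.995, 0.001, -0.006]
ft_force: [-0.6, -0.5, -2.9]
grip_width: 0.0494
grasp_force: 63.5
```

drive_tool([
  [[0,0,0],[0,0,0],0.3],
  [[0,0,-2],[0,0,0],0.3],
  [[0,0,-2],[0,0,0],0.3],
  [[0,0,0],[0,0,0],0.3],
])

```text
clock: 8.47
eef_pos: [0.6392, -0.0399, 0.2655]
tool_rot: [-0.095, 0.995, -0.0, 0.002]
ft_force: [0.1, 0.8, -2.5]
grip_width: 0.0491
grasp_force: 63.6
```

drive_tool([
  [[0,0,-2],[0,0,0],0.3],
  [[0,0,-2],[0,0,0],0.3],
  [[0,0,-2],[0,0,0],0.3],
  [[0,0,0],[0,0,0],0.3],
])

```text
clock: 8.8
eef_pos: [0.6384, -0.0399, 0.2569]
tool_rot: [-0.095, 0.995, 0.0, -0.0]
ft_force: [0.2, 0.2, -2.7]
grip_width: 0.049
grasp_force: 63.6
```

drive_tool([
  [[0,0,-1],[0,0,0],0.3],
  [[0,0,-1],[0,0,0],0.3],
  [[0,0,0],[0,0,0],0.3],
])

```text
clock: 9.05
eef_pos: [0.6385, -0.0397, 0.255]
tool_rot: [-0.096, 0.995, 0.0, -0.0]
ft_force: [0.5, -0.0, -1.9]
grip_width: 0.0489
grasp_force: 63.6
```

drive_tool([
  [[0,0,-1],[0,0,0],0.3],
  [[0,0,0],[0,0,0],0.3],
])

```text
clock: 9.22
eef_pos: [0.6386, -0.0397, 0.2541]
tool_rot: [-0.096, 0.995, 0.0, -0.0]
ft_force: [0.1, -0.3, -2.1]
grip_width: 0.0489
grasp_force: 63.6
```

drive_tool([
  [[0,0,-1],[0,0,0],0.3],
  [[0,0,-1],[0,0,0],0.3],
  [[0,0,0],[0,0,0],0.3],
])

```text
clock: 9.47
eef_pos: [0.6385, -0.0396, 0.252]
tool_rot: [-0.096, 0.995, 0.0, -0.0]
ft_force: [0.2, -0.1, -2.4]
grip_width: 0.049
grasp_force: 63.6
```

drive_tool([
  [[0,0,-1],[0,0,0],0.3],
  [[0,0,0],[0,0,0],0.3],
])

```text
clock: 9.63
eef_pos: [0.6386, -0.0396, 0.2511]
tool_rot: [-0.096, 0.995, 0.0, -0.0]
ft_force: [0.2, -0.2, -2.5]
grip_width: 0.049
grasp_force: 63.6
```

drive_tool([
  [[0,0,0],[0,0,0],0.3],
])

```text
clock: 9.72
eef_pos: [0.6386, -0.0397, 0.2512]
tool_rot: [-0.096, 0.995, 0.0, -0.0]
ft_force: [-1.1, -0.0, -2.9]
grip_width: 0.0487
grasp_force: 63.6
```

drive_tool([
  [[0,0,-1],[0,0,0],0.3],
  [[0,0,0],[0,0,0],0.3],
])

```text
clock: 9.88
eef_pos: [0.6386, -0.0397, 0.2502]
tool_rot: [-0.096, 0.995, -0.0, -0.0]
ft_force: [0.3, -0.3, -3.0]
grip_width: 0.0489
grasp_force: 63.6
```

drive_tool([
  [[0,0,-1],[0,0,0],0.3],
  [[0,0,0],[0,0,0],0.3],
])

```text
clock: 10.05
eef_pos: [0.6386, -0.0396, 0.2491]
tool_rot: [-0.096, 0.995, 0.0, -0.0]
ft_force: [0.1, 0.1, -2.1]
grip_width: 0.049
grasp_force: 63.6
```

drive_tool([
  [[0,0,-1],[0,0,0],0.3],
  [[0,0,0],[0,0,0],0.3],
])

```text
clock: 10.22
eef_pos: [0.6386, -0.0397, 0.2481]
tool_rot: [-0.096, 0.995, 0.0, -0.0]
ft_force: [-0.1, -1.0, -1.9]
grip_width: 0.0485
grasp_force: 63.6
```

drive_tool([
  [[0,0,-1],[0,0,0],0.3],
  [[0,0,0],[0,0,0],0.3],
])

```text
clock: 10.38
eef_pos: [0.6386, -0.0397, 0.2471]
tool_rot: [-0.096, 0.995, 0.0, -0.0]
ft_force: [0.7, -0.8, -1.9]
grip_width: 0.0487
grasp_force: 63.6
```

drive_tool([
  [[0,0,-1],[0,0,0],0.3],
  [[0,0,0],[0,0,0],0.3],
])

```text
clock: 10.55
eef_pos: [0.6386, -0.0397, 0.2461]
tool_rot: [-0.096, 0.995, 0.0, -0.0]
ft_force: [-0.5, -0.6, -2.6]
grip_width: 0.0486
grasp_force: 63.6
```

```bash
python3 - <<'E'
from h import *
s=camera("scene");w=camera("wrist")
A=cv2.resize(s["image"][135:235,210:310],(400,400),interpolation=cv2.INTER_CUBIC)
B=cv2.resize(w["image"],(400,300),interpolation=cv2.INTER_AREA)
C=np.zeros((400,800,3),np.uint8);C[:,:400]=A;C[:300,400:]=B
cv2.imwrite("pics/p.png",C[:,:,::-1]);print(get_obs()["ft_force"])
E
```

```text
[-0.1070186   0.43820162 -1.62929533]
```

View pics/p.png

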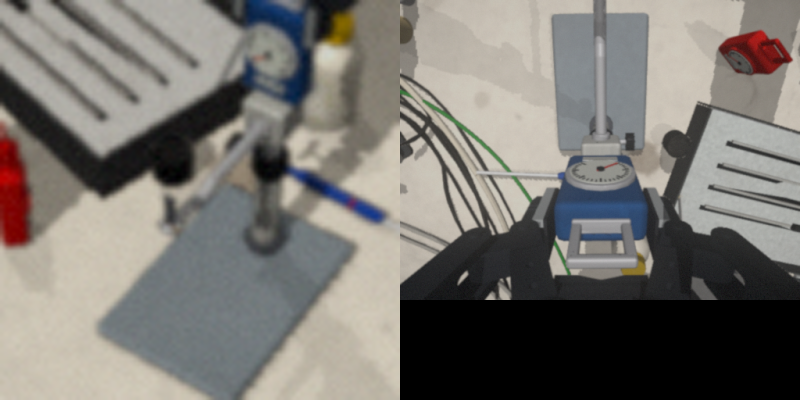

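In the picture the balance hovers just over the head, centred on the shank (px 600). I keep lowering it.

drive_tool([
  [[0,0,-1],[0,0,0],0.3],
  [[0,0,0],[0,0,0],0.3],
])

```text
clock: 10.82
eef_pos: [0.6386, -0.0396, 0.2452]
tool_rot: [-0.096, 0.995, 0.0, -0.0]
ft_force: [-0.2, -1.0, -2.1]
grip_width: 0.0487
grasp_force: 63.6
```

drive_tool([
  [[0,0,-1],[0,0,0],0.3],
  [[0,0,0],[0,0,0],0.3],
])

```text
clock: 10.98
eef_pos: [0.6385, -0.0397, 0.2441]
tool_rot: [-0.096, 0.995, 0.0, -0.0]
ft_force: [0.5, -0.4, -1.5]
grip_width: 0.049
grasp_force: 63.6
```

drive_tool([
  [[0,0,-1],[0,0,0],0.3],
  [[0,0,0],[0,0,0],0.3],
])

```text
clock: 11.15
eef_pos: [0.6386, -0.0397, 0.2431]
tool_rot: [-0.096, 0.995, 0.0, -0.0]
ft_force: [-0.4, -0.3, -2.0]
grip_width: 0.0485
grasp_force: 63.6
```

drive_tool([
  [[0,0,-1],[0,0,0],0.3],
  [[0,0,0],[0,0,0],0.3],
])

```text
clock: 11.32
eef_pos: [0.6386, -0.0397, 0.2421]
tool_rot: [-0.096, 0.995, 0.0, -0.0]
ft_force: [-0.5, 1.4, -2.7]
grip_width: 0.0491
grasp_force: 63.6
```

drive_tool([
  [[0,0,-1],[0,0,0],0.3],
  [[0,0,0],[0,0,0],0.3],
])

```text
clock: 11.48
eef_pos: [0.6386, -0.0397, 0.2411]
tool_rot: [-0.096, 0.995, 0.0, -0.0]
ft_force: [-0.3, -0.1, -2.5]
grip_width: 0.0488
grasp_force: 63.6
```

drive_tool([
  [[0,0,-1],[0,0,0],0.3],
  [[0,0,0],[0,0,0],0.3],
])

```text
clock: 11.65
eef_pos: [0.6386, -0.0397, 0.2401]
tool_rot: [-0.096, 0.995, 0.0, -0.0]
ft_force: [-0.1, -0.0, -2.3]
grip_width: 0.0489
grasp_force: 63.6
```

drive_tool([
  [[0,0,-1],[0,0,0],0.3],
  [[0,0,0],[0,0,0],0.3],
])

```text
clock: 11.82
eef_pos: [0.6387, -0.0397, 0.2395]
tool_rot: [-0.096, 0.995, -0.0, 0.0]
ft_force: [0.4, 0.1, -1.1]
grip_width: 0.0492
grasp_force: 63.6
```

drive_tool([
  [[0,0,-1],[0,0,0],0.3],
  [[0,0,0],[0,0,0],0.3],
])

```text
clock: 11.98
eef_pos: [0.6388, -0.0397, 0.2395]
tool_rot: [-0.096, 0.995, -0.0, 0.001]
ft_force: [-1.2, -0.3, 3.0]
grip_width: 0.0491
grasp_force: 64.2
```

Contact came at TCP z = 0.2396 with about 5 N. That is the underside on the head top, so the shank axis is at about 0.1636, which matches the camera's 0.161–0.165. The entry height is therefore TCP z ≈ 0.1226.

drive_tool([
  [[0,0,10],[0,0,0],0.3],
  [[0,0,25],[0,0,0],0.3],
  [[0,0,27],[0,0,0],0.3],
  [[-30,-6,0],[0,0,0],0.3],
  [[-36,-7,0],[0,0,0],0.3],
  [[-36,-7,0],[0,0,0],0.3],
  [[-36,-7,0],[0,0,0],0.3],
  [[-34,-6,0],[0,0,0],0.3],
])

```text
clock: 12.65
eef_pos: [0.4647, -0.0729, 0.3003]
tool_rot: [-0.096, 0.995, -0.0, -0.0]
ft_force: [0.0, -0.4, -1.0]
grip_width: 0.0491
grasp_force: 63.7
```

drive_tool([
  [[0,0,0],[0,0,0],0.3],
  [[0,0,-20],[0,0,0],0.3],
  [[0,0,-30],[0,0,0],0.3],
  [[0,0,-35],[0,0,0],0.3],
  [[0,0,-35],[0,0,0],0.3],
  [[0,0,-30],[0,0,0],0.3],
  [[0,0,-20],[0,0,0],0.3],
  [[0,0,-7],[0,0,0],0.3],
])

```text
clock: 13.32
eef_pos: [0.4643, -0.0723, 0.12]
tool_rot: [-0.095, 0.995, 0.001, -0.003]
ft_force: [-0.9, -0.0, -2.5]
grip_width: 0.0488
grasp_force: 63.5
```

drive_tool([
  [[0,0,0],[0,0,0],0.3],
  [[0,0,0],[0,0,0],0.3],
  [[0,0,0],[0,0,0],0.3],
])

```text
clock: 13.57
eef_pos: [0.4684, -0.0729, 0.1251]
tool_rot: [-0.096, 0.995, -0.0, 0.002]
ft_force: [-0.5, -0.5, -3.0]
grip_width: 0.0489
grasp_force: 63.5
```

```bash
python3 - <<'E'
from h import *
s=camera("scene");w=camera("wrist")
A=cv2.resize(s["image"][145:245,210:285],(450,600),interpolation=cv2.INTER_CUBIC)
B=cv2.resize(w["image"][170:384,190:325],(350,555),interpolation=cv2.INTER_CUBIC)
C=np.zeros((600,800,3),np.uint8);C[:,:450]=A;C[:555,450:]=B
cv2.imwrite("pics/q.png",C[:,:,::-1]);print(get_obs()["ft_force"],get_obs()["eef_pos"])
E
```

```text
[-0.87915768  0.12849923 -1.5151034 ] [ 0.46819493 -0.07288706  0.12512011]
```

View pics/q.png

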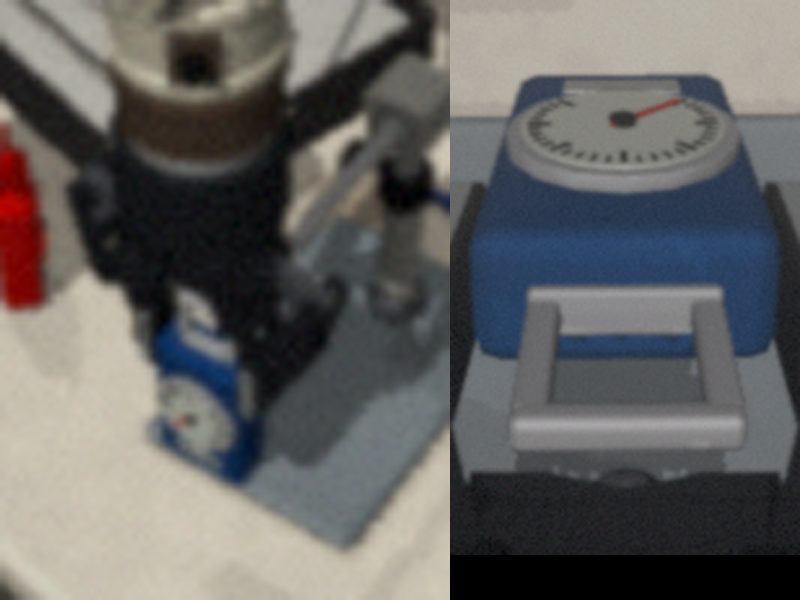

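drive_tool([
  [[0,0,-2.5],[0,0,0],0.3],
  [[5,1,0],[0,0,0],0.3],
  [[5,1,0],[0,0,0],0.3],
  [[5,1,0],[0,0,0],0.3],
  [[5,1,0],[0,0,0],0.3],
  [[0,0,0],[0,0,0],0.3],
])

```text
clock: 14.17
eef_pos: [0.4882, -0.0685, 0.1209]
tool_rot: [-0.096, 0.995, -0.0, 0.001]
ft_force: [0.0, -0.4, -1.4]
grip_width: 0.0492
grasp_force: 63.6
```

drive_tool([
  [[3,0.6,0],[0,0,0],0.3],
  [[3,0.6,0],[0,0,0],0.3],
  [[0,0,0],[0,0,0],0.3],
])

```text
clock: 14.42
eef_pos: [0.4929, -0.0674, 0.1207]
tool_rot: [-0.096, 0.995, -0.0, -0.0]
ft_force: [-0.2, -0.2, -0.4]
grip_width: 0.049
grasp_force: 63.6
```

drive_tool([
  [[3,0.6,0],[0,0,0],0.3],
  [[0,0,0],[0,0,0],0.3],
])

```text
clock: 14.58
eef_pos: [0.4958, -0.0668, 0.1208]
tool_rot: [-0.096, 0.995, 0.0, -0.0]
ft_force: [-0.8, -0.6, -1.6]
grip_width: 0.0491
grasp_force: 63.6
```

drive_tool([
  [[0,0,1.5],[0,0,0],0.3],
  [[2,0.4,0],[0,0,0],0.3],
  [[2,0.4,0],[0,0,0],0.3],
  [[0,0,0],[0,0,0],0.3],
])

```text
clock: 14.92
eef_pos: [0.4993, -0.0662, 0.1224]
tool_rot: [-0.095, 0.995, -0.0, -0.001]
ft_force: [-3.6, -0.3, 0.8]
grip_width: 0.0491
grasp_force: 64.0
```

drive_tool([
  [[3,0.6,0],[0,0,0],0.3],
  [[3,0.6,0],[0,0,0],0.3],
  [[0,0,0],[0,0,0],0.3],
])

```text
clock: 15.17
eef_pos: [0.5037, -0.0652, 0.1218]
tool_rot: [-0.095, 0.995, -0.0, -0.002]
ft_force: [-7.6, -1.9, 2.9]
grip_width: 0.0487
grasp_force: 64.1
```

drive_tool([
  [[3,0.6,0],[0,0,0],0.3],
  [[3,0.6,0],[0,0,0],0.3],
  [[0,0,0],[0,0,0],0.3],
])

```text
clock: 15.42
eef_pos: [0.5101, -0.0637, 0.1221]
tool_rot: [-0.095, 0.995, 0.0, -0.002]
ft_force: [-5.6, -1.0, 2.4]
grip_width: 0.049
grasp_force: 64.2
```

The keeper is folding at 6–8 N, as expected. I continue inward.

drive_tool([
  [[3,0.6,0],[0,0,0],0.3],
  [[3,0.6,0],[0,0,0],0.3],
  [[0,0,0],[0,0,0],0.3],
])

```text
clock: 15.67
eef_pos: [0.5178, -0.0624, 0.1227]
tool_rot: [-0.096, 0.995, 0.0, 0.0]
ft_force: [-2.4, 0.6, 2.3]
grip_width: 0.0491
grasp_force: 64.2
```

drive_tool([
  [[3,0.6,0],[0,0,0],0.3],
  [[3,0.6,0],[0,0,0],0.3],
  [[0,0,0],[0,0,0],0.3],
])

```text
clock: 15.92
eef_pos: [0.5244, -0.0612, 0.1225]
tool_rot: [-0.096, 0.995, -0.0, 0.0]
ft_force: [-2.3, 0.8, 1.3]
grip_width: 0.0492
grasp_force: 64.1
```

drive_tool([
  [[3,0.6,0],[0,0,0],0.3],
  [[3,0.6,0],[0,0,0],0.3],
  [[0,0,0],[0,0,0],0.3],
])

```text
clock: 16.17
eef_pos: [0.5304, -0.0598, 0.1222]
tool_rot: [-0.096, 0.995, 0.0, 0.0]
ft_force: [-1.8, 0.9, 2.3]
grip_width: 0.0489
grasp_force: 64.1
```

drive_tool([
  [[3,0.6,0],[0,0,0],0.3],
  [[3,0.6,0],[0,0,0],0.3],
  [[0,0,0],[0,0,0],0.3],
])

```text
clock: 16.42
eef_pos: [0.5369, -0.0587, 0.1222]
tool_rot: [-0.096, 0.995, 0.0, 0.001]
ft_force: [-0.0, 0.8, -2.4]
grip_width: 0.0491
grasp_force: 63.7
```

drive_tool([
  [[3,0.6,0],[0,0,0],0.3],
  [[2.5,0.5,0],[0,0,0],0.3],
  [[0,0,0],[0,0,0],0.3],
])

```text
clock: 16.67
eef_pos: [0.5418, -0.0576, 0.1221]
tool_rot: [-0.096, 0.995, 0.0, 0.0]
ft_force: [0.7, -0.1, -1.8]
grip_width: 0.0487
grasp_force: 63.7
```

```bash
python3 - <<'E'
from h import *
w=camera("wrist");save(w,"r.png",[180,100,340,384],2.1)
for _ in range(4): print(get_obs()["ft_force"],get_obs()["eef_pos"]);camera("scene")
E
```

```text
[-0.56428844 -0.12526878 -3.02736915] [ 0.541438   -0.05768621  0.12211411]
[ 0.50365112 -0.80606541 -2.62388195] [ 0.54121438 -0.05772005  0.12215337]
[-0.47844233  0.21027665 -2.91973936] [ 0.54104502 -0.05772379  0.12215099]
[-0.73249069 -0.08179007 -1.62838554] [ 0.54099372 -0.05774628  0.12220416]
```

View pics/r.png

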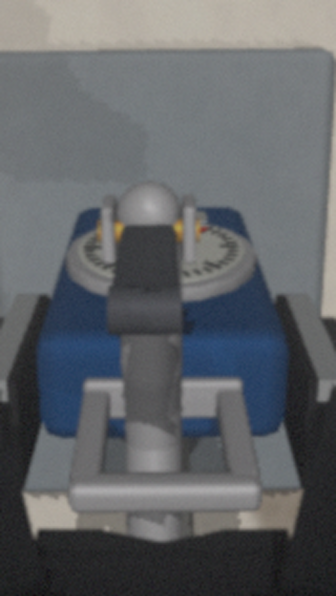

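The keeper has snapped shut behind the eye (strip upright at px 145,270), and the shank runs through the eye (155,450). Before lowering I lean the tool a little toward the column about the eye, so the gripper body stays off the keeper.

drive_tool([
  [[-1.7,-1,0],[0,0,0],0.3],
  [[-1.8,-0.4,0.3],[-0.5,2.6,0],0.3],
  [[-1.7,-0.5,0.2],[-0.5,2.6,0],0.3],
  [[-1.7,-0.5,0.2],[-0.5,2.6,0],0.3],
  [[0,0,0],[-0.5,2.6,0],0.3],
  [[0,0,0],[0,0,0],0.3],
])

```text
clock: 17.42
eef_pos: [0.5353, -0.06, 0.1223]
tool_rot: [-0.095, 0.991, -0.009, -0.092]
ft_force: [0.6, 1.0, -1.9]
grip_width: 0.0489
grasp_force: 63.6
```

drive_tool([
  [[0,0,-2],[0,0,0],0.3],
  [[0,0,-2],[0,0,0],0.3],
  [[0,0,0],[0,0,0],0.3],
])

```text
clock: 17.67
eef_pos: [0.5335, -0.0603, 0.1186]
tool_rot: [-0.095, 0.991, -0.009, -0.092]
ft_force: [-0.1, 0.3, -2.1]
grip_width: 0.0492
grasp_force: 63.6
```

drive_tool([
  [[0,0,-1],[0,0,0],0.3],
  [[0,0,-1],[0,0,0],0.3],
  [[0,0,0],[0,0,0],0.3],
])

```text
clock: 17.92
eef_pos: [0.5339, -0.0602, 0.1171]
tool_rot: [-0.095, 0.991, -0.009, -0.092]
ft_force: [0.8, -0.4, -2.0]
grip_width: 0.0489
grasp_force: 63.6
```

drive_tool([
  [[0,0,-1],[0,0,0],0.3],
  [[0,0,-1],[0,0,0],0.3],
  [[0,0,0],[0,0,0],0.3],
])

```text
clock: 18.17
eef_pos: [0.5344, -0.0602, 0.1153]
tool_rot: [-0.095, 0.991, -0.009, -0.092]
ft_force: [0.5, 0.4, -0.0]
grip_width: 0.0488
grasp_force: 64.0
```

drive_tool([
  [[0,0,-1],[0,0,0],0.3],
  [[0,0,0],[0,0,0],0.3],
])

```text
clock: 18.33
eef_pos: [0.5346, -0.0602, 0.1148]
tool_rot: [-0.095, 0.991, -0.009, -0.091]
ft_force: [-0.4, 0.3, 4.1]
grip_width: 0.0489
grasp_force: 64.5
```

The eye is seated: contact came at hole centre about 10.5 mm below the shank axis, so it is in the dip. I ease off and release.

drive_tool([
  [[0,0,0.7],[0,0,0],0.3],
  [[0,0,0],[0,0,0],0.62],
  [[0,0,0],[0,0,0],0.7],
  [[0,0,0],[0,0,0],0.85],
  [[0,0,0],[0,0,0],0.85],
  [[0,0,0],[0,0,0],0.85],
  [[0,0,0],[0,0,0],0.85],
  [[0,0,0],[0,0,0],0.85],
])

```text
clock: 19.0
eef_pos: [0.5342, -0.0602, 0.1146]
tool_rot: [-0.095, 0.991, -0.009, -0.092]
ft_force: [-0.4, -0.2, 0.0]
grip_width: 0.0727
grasp_force: 0.0
```

```bash
python3 - <<'E'
from h import *
w=camera("wrist");save(w,"x.png",[130,60,390,384],1.8);s=camera("scene");save(s,"x2.png",[205,135,300,245],5);print(get_obs())
E
```

```text
{'clock': 19.1, 'joint_pos': array([-0.08406827,  0.52920701,  0.10527943,  1.32498841, -0.04976655,
       -0.27091405]), 'joint_vel': array([ 0.00137863,  0.00020998,  0.00078861, -0.00204156, -0.00052877,
        0.00059841]), 'tau': array([-4.65581870e-04, -4.77543068e+01,  2.24495763e+01,  1.33012801e+00,
       -1.57796745e-01,  3.96405289e-05]), 'eef_pos': array([ 0.53422948, -0.06016927,  0.11468982]), 'tool_rot': array([-0.09509187,  0.99117989, -0.00869394, -0.09189329]), 'ft_force': array([-0.18176313,  0.01060097,  0.82591901]), 'ft_torque': array([ 0.03625985, -0.15507527, -0.00413336]), 'grasp_force': 0.0, 'grip_width': 0.07232371580711923}
```

View pics/x.png

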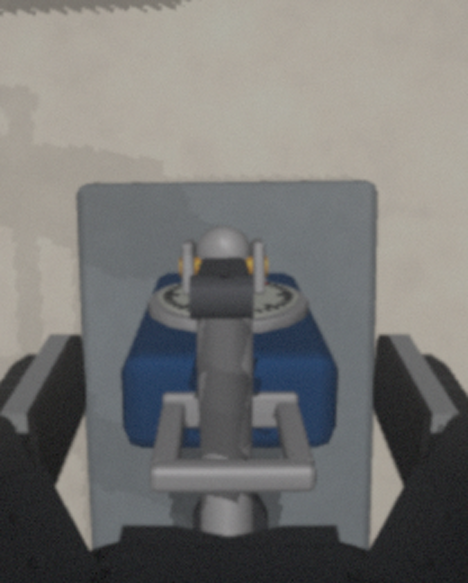

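The balance hangs on the hook alone with the keeper shut at (222,290) and the fingers clear on both sides. I withdraw upward.

drive_tool([
  [[0.9,0.2,5],[0,0,0],0.85],
  [[1.8,0.3,10],[0,0,0],0.85],
  [[2.7,0.5,15],[0,0,0],0.85],
  [[3.6,0.7,20],[0,0,0],0.85],
  [[3,0.5,25],[0,0,0],0.85],
  [[0,0,30],[0,0,0],0.85],
  [[0,0,30],[0,0,0],0.85],
  [[0,0,20],[0,0,0],0.85],
])

```text
clock: 19.77
eef_pos: [0.547, -0.058, 0.2739]
tool_rot: [-0.095, 0.991, -0.009, -0.09]
ft_force: [0.1, -0.4, 0.6]
grip_width: 0.0726
grasp_force: 0.0
```

drive_tool([
  [[-30,0,10],[0,0,0],0.85],
  [[-40,0,0],[0,0,0],0.85],
  [[-40,0,0],[0,0,0],0.85],
  [[-40,0,0],[0,0,0],0.85],
  [[0,0,0],[0,0,0],0.85],
  [[0,0,0],[0,0,0],0.85],
  [[0,0,0],[0,0,0],0.85],
  [[0,0,0],[0,0,0],0.85],
])

```text
clock: 20.43
eef_pos: [0.3979, -0.058, 0.2806]
tool_rot: [-0.095, 0.991, -0.009, -0.09]
ft_force: [0.4, -0.3, 0.5]
grip_width: 0.0724
grasp_force: 0.0
```

```bash
python3 - <<'E'
from h import *
w=camera("wrist");t=camera("scene");t2=None
for _ in range(12): t2=camera("scene")
a=t["image"].astype(int);b=t2["image"].astype(int);print(abs(a-b)[135:245,205:300].mean(), get_obs()["ft_force"])
import cv2
A=cv2.resize(t2["image"][135:245,205:300],(400,463),interpolation=cv2.INTER_CUBIC)
B=cv2.resize(w["image"],(400,300),interpolation=cv2.INTER_AREA)
C=np.zeros((463,800,3),np.uint8);C[:,:400]=A;C[:300,400:]=B;cv2.imwrite("pics/y.png",C[:,:,::-1])
print([(round(d["conf"],2),d["bbox"]) for d in silhouettes("balance",t2)])
E
```

```text
3.0422328548644337 [-0.90078483  0.70815432 -0.13204843]
[(0.88, [251.7, 185.3, 267.0, 209.3]), (0.52, [156.2, 132.5, 170.7, 157.4]), (0.46, [209.8, 169.3, 218.0, 194.3]), (0.46, [328.9, 275.0, 345.9, 294.8])]
```

View pics/y.png

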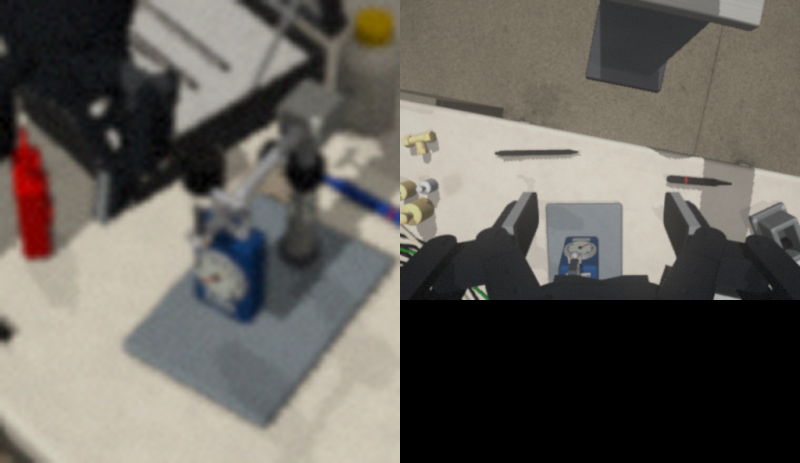

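The balance hangs upright with the dial outward and the arm clear. I let it settle, then check its yaw and stillness numerically; I have already viewed 12 pictures against the limit of 10, so I view no more.

drive_tool([
  [[0,0,0],[0,0,0],0.85],
  [[0,0,0],[0,0,0],0.85],
  [[0,0,0],[0,0,0],0.85],
  [[0,0,0],[0,0,0],0.85],
  [[0,0,0],[0,0,0],0.85],
  [[0,0,0],[0,0,0],0.85],
  [[0,0,0],[0,0,0],0.85],
  [[0,0,0],[0,0,0],0.85],
])

```text
clock: 21.85
eef_pos: [0.3962, -0.058, 0.2797]
tool_rot: [-0.095, 0.991, -0.009, -0.092]
ft_force: [-0.0, -0.1, -0.1]
grip_width: 0.0726
grasp_force: 0.0
```

```bash
python3 - <<'E'
from h import *
def m():
    w=camera("wrist");i=w["image"].astype(int)
    k=((i[...,2]>i[...,0]+35)&(i[...,2]>60)).astype(np.uint8);k[:260]=0;k[:, :180]=0;k[:,320:]=0
    n,l,s,c=cv2.connectedComponentsWithStats(k);j=1+s[1:,4].argmax();ys,xs=np.where(l==j)
    # lower-front edge of body (top in image): first row per column
    cols=np.arange(xs.min()+3,xs.max()-2);f=[ys[xs==x].min() for x in cols]
    P=[onz(w,(x,y),.075) for x,y in zip(cols,f)];P=np.array(P);a=np.polyfit(P[:,1],P[:,0],1)[0]
    return np.round(c[j],2),s[j],round(np.degrees(np.arctan(-a)),1)
for _ in range(3):
    print(*m()); [camera("scene") for _ in range(10)]
E
```

```text
[242.74 344.37] [231 331  22  26 369] 34.9
[242.75 344.46] [231 331  22  26 366] 34.1
[242.73 344.38] [231 332  22  25 372] 32.5
```

```bash
python3 - <<'E'
from h import *
w=camera("wrist");i=w["image"].astype(int)
k=(i[...,2]>i[...,0]+25).astype(np.uint8);k[:285]=0;k[360:]=0;k[:,:195]=0;k[:,275:]=0
ys,xs=np.where(k);cols=np.arange(np.percentile(xs,3),np.percentile(xs,97)).astype(int)
f=[(x,ys[xs==x].min(),ys[xs==x].max()) for x in cols if (xs==x).any()];print(f)
d=silhouettes("balance",w);print([(round(x["conf"],2),x["bbox"]) for x in d])
for x in d[:2]:
    c,_=cv2.findContours(x["region"].astype(np.uint8),0,2);h=max(c,key=len);h=cv2.approxPolyDP(cv2.convexHull(h),2,True)[:,0];print(h.tolist())
E
```

```text
[(np.int64(205), np.int64(336), np.int64(351)), (np.int64(206), np.int64(333), np.int64(351)), (np.int64(207), np.int64(329), np.int64(351)), (np.int64(208), np.int64(328), np.int64(351)), (np.int64(209), np.int64(330), np.int64(351)), (np.int64(210), np.int64(317), np.int64(351)), (np.int64(211), np.int64(313), np.int64(351)), (np.int64(212), np.int64(311), np.int64(351)), (np.int64(213), np.int64(309), np.int64(351)), (np.int64(214), np.int64(308), np.int64(348)), (np.int64(215), np.int64(308), np.int64(346)), (np.int64(216), np.int64(308), np.int64(314)), (np.int64(217), np.int64(308), np.int64(313)), (np.int64(218), np.int64(308), np.int64(313)), (np.int64(219), np.int64(308), np.int64(312)), (np.int64(220), np.int64(308), np.int64(312)), (np.int64(230), np.int64(345), np.int64(351)), (np.int64(231), np.int64(340), np.int64(351)), (np.int64(232), np.int64(337), np.int64(351)), (np.int64(233), np.int64(307), np.int64(351)), (np.int64(234), np.int64(307), np.int64(351)), (np.int64(235), np.int64(307), np.int64(352)), (np.int64(236), np.int64(307), np.int64(352)), (np.int64(237), np.int64(307), np.int64(352)), (np.int64(238), np.int64(307), np.int64(352)), (np.int64(239), np.int64(307), np.int64(352)), (np.int64(240), np.int64(307), np.int64(351)), (np.int64(241), np.int64(307), np.int64(351)), (np.int64(242), np.int64(307), np.int64(352)), (np.int64(243), np.int64(307), np.int64(353)), (np.int64(244), np.int64(307), np.int64(355)), (np.int64(245), np.int64(307), np.int64(355)), (np.int64(246), np.int64(307), np.int64(356)), (np.int64(247), np.int64(307), np.int64(356)), (np.int64(248), np.int64(307), np.int64(356)), (np.int64(249), np.int64(308), np.int64(356)), (np.int64(250), np.int64(308), np.int64(356))]
[(0.87, [200.8, 309.7, 251.1, 357.7])]
[[253, 310], [252, 355], [202, 349], [209, 320], [215, 308], [250, 307]]
```

The body's lower edge is level in the tool-aligned image (rows 307–308 across columns 214–250), so the balance is square to the hook. It is also at rest.

```bash
python3 -c "from workcell import job_done; print(job_done())"
```

```text
the job is handed in; nothing more can be done
None
```

The job is handed in (no verdict came back): by my last checks, the blue balance hangs released and still in the hook's dip, keeper shut and dial outward, though I viewed 12 pictures where 10 were allowed.

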